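# Start the degassing pot

### The arm

A 6-joint arm with a two-finger parallel gripper is mounted at the origin on the work surface. World frame = base frame: x ahead of the robot, y to its left, z up, the work surface at z = 0. Lengths are in m, angles in rad, forces in N, time in s.
With the tool pointing down it reaches from about 0.375 to 0.9 m from the base axis. Payload 3.1 kg.
Tool frame: the origin (TCP) lies where the fingers leave the gripper's body, on its centre line; the fingertips stand 73 mm ahead of it and the grasp point (between the pads) lies 54 mm ahead of it (manip.finger_overhang is the distance from the TCP to the fingertips, in m); z points along the fingers, y is the line along which they close (so a half turn about z gives the same grasp; the last joint's range is limited). The gripper opens to 85 mm and grips with 20 to 120 N. Pads are 22 mm wide; open, the fingers measure 114 mm over their backs; the gripper's body (76 mm by 85 mm) begins 54 mm behind the grasp point. The pads swing forward as they close: fully open they stand 13 mm farther back than shut.
Start: joints at [1.111, 0.527, 1.433, -0, 1.181, -0.178], TCP at [0.173, 0.601, 0.304] pointing down, gripper open.
Joint ranges: [-3.08, 3.08], [-0.75, 2.2], [0.22, 2.44], [-1.43, 4.57], [0, 2.65], [-2.85, 2.85]. Speed limits (rad/s): [2.79, 2.79, 3.14, 3.14, 3.14, 3.14].

### API

Orientations are given as a 3x3 rotation matrix whose columns are the frame's x, y, z axes.
In Python, from workcell import manip gives the robot as it stands. The module is installed in compiled form; this text tells all that it offers.
- The arm moves only by the shell command python3 -m jog 'ROWS' [FORCE]. ROWS is JSON, a list of rows, each a list of 3 entries, a list of its own where there are three numbers: the turn, a rotation vector about the tool's x, y, z each as a share of 180 degrees, from -1 to 1, then the shift along the tool's x, y, z each as a share of 100 mm, from -1 to 1, then the opening in per cent of the stroke, from 0 (shut) to 100 (fully open). A call has 1 to 10 rows; each row is the pose to reach, as a shift and turn from the pose commanded when the call began, along the tool's axes at that moment, turning the shorter way round; what a row does not reach only later rows make up. A row lasts 1/10 s, in which the tool goes at most 50 mm and 8.59 degrees, less where a joint would pass 70% of its speed; a pose out of reach is approached as far as the arm can. A call with a number of a shift or a turn outside -1 to 1 is refused whole. A call with a gripper value outside its range is refused whole. The fingers move at their own pace and stop on an object; FORCE is the grip in N (left out, the last holds). Time passes only in rows, so rows that repeat a pose let the fingers close. It gives the time, the measured TCP pose, the force, the opening and the grip force at its end, in the units of the state.
- manip.sense(): the state, without advancing time (a new reading comes with each control period).
- manip.get_image(name): name is "scene" or "top"; returns the picture (420x560x3 uint8, red, green, blue); there is no depth.
- manip.get_calibration(name): a dict with "camera_matrix" (3x3 intrinsics, pixels), "view" (4x4, takes a point from world to camera coordinates). Camera axes: x right, y down, z forward; pixel columns grow to the right and rows downward; lengths in m; the calibration is good to about 2 mm. A picture is of the moment at which its call begins. get_calibration takes no time and is no camera call.
- manip.close_job(): hands the job in; it is judged then, once.
Trained networks look in the newest picture that a camera, given by its name, has taken for a name from the list of things; names that differ only in an ending like _2 or _b are one class to them, and where a whole thing is asked for, a point or a joint stands for the part that bears it (a point fixed in the world has none). Each returns a list of dicts, best first, with "score" (0 to 1); they miss things now and then, are a little off and sometimes report something else, mostly with a low value. They report only what shows in the picture. A call takes as long as a camera call. They do not tell look-alikes from the thing itself.
- manip.recognise(name, camera): "bbox" ([left, top, right, bottom] in pixels, round what is visible of it).
The state is a dict: "clock": time; "joints": joint angles; "qvel": joint speeds; "joint_torque": joint torques, N m; "tcp_pos": TCP position; "eef_rot": TCP orientation; "wrist_force": force on the tool from outside, world axes, zero at the start; "wrist_torque": the same for the moment, N m; "grip_width": finger opening in m; "grasp_force": force on a finger pad.
Only numpy, scipy, OpenCV 4.12 (cv2) and the standard library are available. Lean on these libraries where they do the work, as an engineer would, in place of code of your own. Each camera call takes 0.05 s, during which the arm holds its last target. There are 200 camera calls.

### The job

Set the degassing pot going using only the tips of the closed fingers: first press the raised, white-barred end of the blue rocker on the grey control box fully down, then push the orange vent plunger on the pot's lid fully down, and then press the green button fully in and let it come back. Never press the red button, never press a control before its turn, and do not lift, tip or shove the control box, the cup, the tape roll or the jar. Finish clear of everything.

Things in the scene. Friction and masses are not known exactly. Their poses are not given: they have to be found in the camera images.
- box: Grey control box lying loose on the bench on rubber feet, 140 (x) x 230 (y) x 51 mm high, 0.95 kg. Origin: centre of its underside; z up. On its flat top, in a row along its own y: blue rocker at y = +72 mm, green button at y = 0, red button at y = -72 mm (all at x = 0).
- mains (a joint): Blue mains rocker, a shallow V of two 34 x 30 mm flat halves that tips about an axis along the box's y, 59 mm above the bench. Value in rad: 0 = off, when the half towards the box's +x, marked with a white bar, slopes up at 0.4 rad and the other half is level; 0.4 = on, when the barred half lies level, its top 63 mm above the bench. It starts near 0, needs about 4 N on its end and stays where it is left.
- rocker_end (a point): Point on the upper face of the rocker's raised, barred half, 23 mm from the pivot, in the middle of its width; the place to press. About 72 mm above the bench when off, 63 mm when on, and moves with the rocker. Its axes turn with the rocker: at value 0 they are the box's axes.
- start (a joint): Green start button, round, 28 mm across, sprung: value in m, 0 = out, 0.006 = fully in (4 N there); springs back when let go.
- start_top (a point): Centre of the green button's top, 68 mm above the bench when out (62 mm fully in); moves with it. Its black collar, 44 mm across, is 12 mm high on the box's top (62 mm above the bench), level with the button fully in.
- stop (a joint): Red stop button, same make and action as the green one: value in m, 0 = out, 0.006 = in. Not to be pressed.
- stop_top (a point): Centre of the red button's top, 68 mm above the bench when out.
- pot: Steel degassing pot, bolted to the bench: 170 mm across, with a white lid 192 mm across whose top is 130 mm above the bench; side grips reach 116 mm from its axis along its own +y and -y. Origin: centre of its underside. On the lid the orange vent plunger stands at x = -40 mm, y = 0 and a round gauge (48 mm across, top 155 mm above the bench) at x = 45, y = 20 mm.
- vent (a joint): Orange vent plunger: value in m, 0 = up (open), 0.010 = fully down (shut). Starts within 2 mm of up, slides straight down, needs about 4 N and stays where it is left.
- vent_top (a point): Centre of the plunger's orange cap, on its upper face; cap 30 mm across and 10 mm thick; 164 mm above the bench when up, 154 mm when fully down; moves with it.
- cup: White open paper cup standing on the bench, 72 mm across the rim, 85 mm tall. Origin: centre of its underside. Leave alone.
- tape: Roll of yellow tape lying flat on the bench, 84 mm across, hole 60 mm, 24 mm high. Origin: centre of its underside. Leave alone.
- jar: Glass jar with green cap standing on the bench, 60 mm across, 95 mm tall. Origin: centre of its underside. Leave alone.
There are look-alikes about, which are no part of the job. There is more than one size of the pot; the one meant has the size given above.

How it is judged:
On the way, in this order (a step that is already met when the one before it is completed fails the run):
1. the rocker is pressed over to on (value of joint mains above 0.34 rad), for 0.1 s.
2. the vent plunger is pushed down (value of joint vent above 0.008 m), for 0.1 s.
3. the green button is pressed in (value of joint start above 0.0042 m), for 0.05 s.
At the end, for the whole second after the job is handed in: The rocker is on (past 0.34 of 0.4 rad), the vent plunger down (past 8 of 10 mm), the green and red buttons out (within 2 mm); the control box is at rest within 30 mm of where it was and not tipped, and the cup, tape and jar are upright, at rest and within 20 mm of where they were (value of joint mains above 0.34 rad and value of joint vent above 0.008 m and value of joint each of start, stop below 0.002 m and distance of box from where it was at the start of the episode below 0.03 m and angle between box's own z axis and vertical below 0.1 rad and linear speed of each of box, cup, tape, jar below 0.02 m/s and distance of each of cup, tape, jar from where it was at the start of the episode below 0.02 m and angle between each of cup, tape, jar's own z axis and vertical below 0.3 rad); the robot touches nothing.
It fails at once if the red stop button was pressed (value of joint stop above 0.003 m).
It fails at once if the green button was pressed before the rocker was on and the vent shut (value of joint start above 0.003 m and (value of joint mains below 0.33 rad or value of joint vent below 0.008 m)).
It fails at once if the vent was pressed before the rocker was on (value of joint vent above 0.005 m and value of joint mains below 0.3 rad).
It fails at once if the control box was lifted, tipped or shoved more than 30 mm (height (world z) of box above 0.012 m or angle between box's own z axis and vertical above 0.12 rad or distance of box from where it was at the start of the episode above 0.03 m).
It fails at once if the cup, tape or jar was shifted more than 20 mm, tipped or lifted (distance of any of cup, tape, jar from where it was at the start of the episode above 0.02 m or angle between any of cup, tape, jar's own z axis and vertical above 0.3 rad or height (world z) of any of cup, tape, jar above 0.012 m).
It also fails if it takes over 53 s, if anything falls off the work surface, if the arm or the gripper's body presses on something with over 40 N, if the wrist force passes 120 N, or if a joint passes its speed limit or range.

## Working session

There is one attempt and no reset: what is moved stays moved. The work goes in short steps, Python scripts to look and compute and a shell command to move; the robot and the scene stay as the last step left them, time stands still between calls to the robot, and variables do not carry over. Pictures are saved under pics/ and viewed, at most 10 in all, crops included, and the job is handed in when it is done.

```bash
mkdir -p pics; cat > h.py <<'E'
import numpy as np, cv2
from workcell import manip
def shot(n,f):
    im=manip.get_image(n); cv2.imwrite('pics/'+f,im[:,:,::-1]); return im
def ray(n,u,v,z):
    c=manip.get_calibration(n);K=np.array(c['camera_matrix']);V=np.array(c['view'])
    R,t=V[:3,:3],V[:3,3]; o=-R.T@t; d=R.T@np.linalg.inv(K)@[u,v,1]
    return o+d*(z-o[2])/d[2]
def proj(n,p):
    c=manip.get_calibration(n);K=np.array(c['camera_matrix']);V=np.array(c['view'])
    q=K@(V[:3,:3]@np.array(p)+V[:3,3]); return q[:2]/q[2]
E
python3 - <<'E'
from h import *
for n in('top','scene'):
    shot(n,n+'0.png')
    V=np.array(manip.get_calibration(n)['view']); print(n,-V[:3,:3].T@V[:3,3])
    for o in('box','mains','start','stop','pot','vent','cup','tape','jar'):
        print(o,[(round(d['score'],2),[round(x) for x in d['bbox']]) for d in manip.recognise(o,n)][:4])
print(manip.sense()['clock'],manip.finger_overhang, manip.sense()['eef_rot'])
E
```

```text
top [ 0.38699895 -0.01333126  0.9687612 ]
box [(0.68, [299, 174, 405, 251])]
mains [(0.92, [318, 203, 330, 228]), (0.38, [115, 177, 222, 262])]
start [(0.73, [307, 149, 343, 181])]
stop [(0.54, [373, 197, 384, 209])]
pot [(0.96, [204, 101, 278, 166]), (0.91, [118, 176, 221, 263])]
vent [(0.73, [154, 227, 166, 242]), (0.49, [317, 202, 334, 229])]
cup [(0.72, [366, 247, 402, 279])]
tape [(0.83, [308, 147, 341, 183])]
jar [(0.82, [153, 143, 183, 180])]
scene [1.16299078 0.36203844 0.77464093]
box [(0.83, [149, 169, 271, 242])]
mains [(0.51, [226, 190, 252, 211])]
start [(0.7, [346, 196, 472, 313]), (0.4, [202, 186, 216, 198])]
stop [(0.74, [148, 168, 270, 241]), (0.63, [173, 181, 183, 190]), (0.29, [363, 303, 403, 358])]
pot [(0.93, [231, 262, 317, 360]), (0.76, [348, 199, 471, 315])]
vent [(0.72, [278, 265, 291, 282]), (0.66, [412, 202, 430, 216]), (0.39, [151, 169, 273, 244])]
cup [(0.73, [412, 202, 430, 216]), (0.71, [204, 134, 234, 179])]
tape [(0.7, [175, 234, 218, 278])]
jar [(0.88, [360, 300, 404, 358])]
1.0 0.0726 [[-9.60814191e-01  2.77193235e-01 -1.85332912e-06]
 [ 2.77193235e-01  9.60814191e-01  2.23115272e-05]
 [ 7.96530932e-06  2.09235017e-05 -1.00000000e+00]]
```

View pics/top0.png

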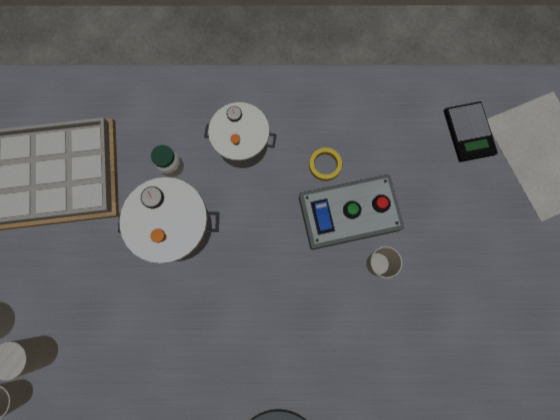

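View pics/scene0.png

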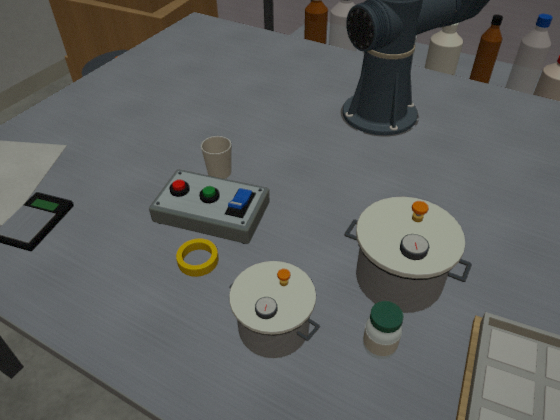

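The top view shows the box with the blue rocker at (323,216), its white bar at the far end (321,206), green at (352,210) and red at (381,203). The large pot is at (165,220) with its orange cap at (158,236), and a smaller look-alike pot is at (239,132). The scene view agrees: rocker (240,200), green (209,192), large pot's cap (420,209).

```bash
cat > m.py <<'E'
from h import *
def cen(im,roi,lo,hi):
    l,t,r,b=roi; h=cv2.cvtColor(np.ascontiguousarray(im[t:b,l:r]),cv2.COLOR_RGB2HSV)
    m=cv2.inRange(h,np.array(lo),np.array(hi)); n,_,s,c=cv2.connectedComponentsWithStats(m)
    k=1+np.argmax(s[1:,4]); return c[k]+[l,t],s[k,4]
C=dict(green=((45,90,30),(80,255,255)),red=((0,150,60),(6,255,255)),orange=((5,150,100),(18,255,255)),blue=((100,130,40),(130,255,255)))
R=dict(top=dict(green=(335,195,368,225),red=(368,190,395,217),orange=(140,222,175,250),blue=(305,195,338,235)),
 scene=dict(green=(195,180,223,207),red=(165,175,193,200),orange=(405,198,435,225),blue=(222,183,258,220)))
Z=dict(green=.067,red=.067,orange=.161,blue=.066)
if __name__=='__main__':
    for n in R:
        im=manip.get_image(n)
        for k in R[n]:
            (u,v),a=cen(im,R[n][k],*C[k]); print(n,k,np.round([u,v],1),a,ray(n,u,v,Z[k]).round(4))
    l=[ray('top',u,v,.13) for u,v in((121,220),(208,220),(165,178),(165,263))]
    print('lid',l, np.linalg.norm(l[0]-l[1]),np.linalg.norm(l[2]-l[3]))
    for n,uv,z in(('gauge',(152,197),.155),('pot',(164,220),.13),('cuprim',(387,262),.085),('bar',(321,206),.075),('jar',(163,156),.095)):print(n,ray('top',*uv,z).round(3))
E
python3 m.py
```

```text
top green [352.4 208.6] 126 [ 0.5627 -0.1754  0.067 ]
top red [382.  202.3] 122 [ 0.578 -0.246  0.067]
top orange [157.2 235.4] 130 [0.4875 0.2522 0.161 ]
top blue [322.9 216.9] 347 [ 0.543  -0.1053  0.066 ]
scene green [208.5 191.4] 128 [ 0.5633 -0.1736  0.067 ]
scene red [178.3 184.8] 109 [ 0.5783 -0.2443  0.067 ]
scene orange [419.8 207.3] 165 [0.4905 0.2539 0.161 ]
scene blue [240.7 198.4] 273 [ 0.5466 -0.1017  0.066 ]
lid [array([0.52527263, 0.34405986, 0.13      ]), array([0.52520541, 0.15311006, 0.13      ]), array([0.62053022, 0.25305588, 0.13      ]), array([0.43177896, 0.2419439 , 0.13      ])] 0.19094981300655792 0.18907805559571506
gauge [0.571 0.271 0.155]
pot [0.525 0.25  0.13 ]
cuprim [ 0.436 -0.246  0.085]
bar [ 0.567 -0.1    0.075]
jar [0.684 0.272 0.095]
```

The pot's lid measures 191 mm, so it is the right one. Both cameras agree on the controls to 2–4 mm: rocker_end is about (0.568, -0.100), vent (0.489, 0.253) and green (0.563, -0.1745). I'll shut the gripper and travel at height.

```bash
python3 -m jog '[[[0,0,0],[-1,-1,0],0],[[0,0,0],[-1,-1,0],0],[[0,0,0],[-1,-1,0],0],[[0,0,0],[-1,-1,0],0]]' 40
python3 -m jog '[[[0,0,0],[-1,-1,0],0],[[0,0,0],[-1,-1,0],0],[[0,0,0],[-1,-1,0],0],[[0,0,0],[-1,-1,0],0]]'
python3 -m jog '[[[0,0,0],[-1,-1,0],0],[[0,0,0],[-1,-1,0],0],[[0,0,0],[-1,-1,0],0],[[0,0,0],[-1,-1,0],0]]'
python3 -m jog '[[[0,0,0],[-1,-1,0],0],[[0,0,0],[-1,-1,0],0],[[0,0,0],[-1,-1,0],0],[[0,0,0],[-1,-1,0],0]]'
```

```text
clock: 1.5
tcp_pos: [0.2429, 0.4729, 0.3038]
eef_rot: [[-0.96, 0.281, -0.001], [0.281, 0.96, -0.003], [-0.0, -0.003, -1.0]]
wrist_force: [-0.4, 0.5, 0.4]
grip_width: 0.0285
grasp_force: 0.0
clock: 1.9
tcp_pos: [0.3118, 0.3504, 0.3041]
eef_rot: [[-0.959, 0.282, 0.001], [0.282, 0.959, -0.001], [-0.001, -0.001, -1.0]]
wrist_force: [-0.4, 0.3, 0.6]
grip_width: 0.0002
grasp_force: 0.0
clock: 2.3
tcp_pos: [0.3813, 0.2272, 0.3044]
eef_rot: [[-0.959, 0.282, 0.003], [0.282, 0.959, 0.0], [-0.003, 0.001, -1.0]]
wrist_force: [-0.0, 0.2, -0.5]
grip_width: 0.0001
grasp_force: 0.0
clock: 2.7
tcp_pos: [0.4503, 0.1035, 0.3044]
eef_rot: [[-0.96, 0.281, 0.004], [0.281, 0.96, -0.001], [-0.004, 0.001, -1.0]]
wrist_force: [0.1, 0.2, 0.4]
grip_width: 0.0
grasp_force: 0.0
```

```bash
python3 -m jog '[[[0,0,0],[-1,-1,0],0],[[0,0,0],[-1,-1,0],0],[[0,0,0],[-1,-1,0],0],[[0,0,0],[-1,-1,0],0]]'
python3 -m jog '[[[0,0,-0.157],[-0.74,-0.64,0.8],0],[[0,0,-0.157],[-0.74,-0.64,0.8],0],[[0,0,-0.157],[-0.74,-0.64,0.8],0],[[0,0,-0.157],[-0.74,-0.64,0.8],0],[[0,0,-0.157],[-0.74,-0.64,0.8],0],[[0,0,-0.157],[-0.74,-0.64,0.8],0]]'
python3 - <<'E'
from h import *
s=manip.sense(); p=s['tcp_pos']+np.array(s['eef_rot'])[:,2]*manip.finger_overhang
print(p)
a=shot('top','t1.png');b=shot('scene','s1.png')
u,v=proj('top',p).astype(int);print(u,v)
x,y=proj('scene',p).astype(int);print(x,y)
f=lambda im,c,r:cv2.resize(im[c[1]-r:c[1]+r,c[0]-r:c[0]+r],(400,400),interpolation=cv2.INTER_CUBIC)
cv2.imwrite('pics/c1.png',np.hstack([f(a,(330,210),50),f(b,(225,190),50)])[:,:,::-1])
E
```

```text
clock: 3.1
tcp_pos: [0.5188, -0.0206, 0.3043]
eef_rot: [[-0.96, 0.28, 0.005], [0.28, 0.96, -0.002], [-0.005, -0.0, -1.0]]
wrist_force: [-0.1, 0.4, -0.2]
grip_width: -0.0002
grasp_force: 0.0
clock: 3.7
tcp_pos: [0.5684, -0.0982, 0.2239]
eef_rot: [[-0.977, -0.212, -0.001], [-0.212, 0.977, 0.001], [0.0, 0.001, -1.0]]
wrist_force: [-0.4, -0.5, 0.2]
grip_width: 0.0001
grasp_force: 0.0
[ 0.56832928 -0.09817385  0.15132865]
323 198
233 173
```

View pics/c1.png

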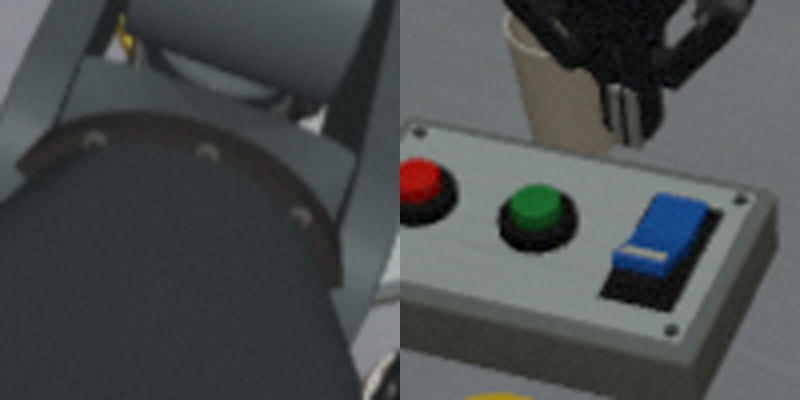

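The crop shows the rocker's raised, barred end facing +x. The fingertip is at about (232,175), where the projection (233,173) puts it. Next I'll descend close to the rocker.

```bash
python3 -m jog '[[[0,0,0],[0,-0.01,0.35],0],[[0,0,0],[0,-0.01,0.68],0],[[0,0,0],[0,-0.01,0.68],0],[[0,0,0],[0,-0.01,0.68],0]]'
python3 - <<'E'
from h import *
s=manip.sense(); p=s['tcp_pos']+np.array(s['eef_rot'])[:,2]*manip.finger_overhang
print(p,proj('scene',p))
b=shot('scene','s2.png')
cv2.imwrite('pics/c2.png',cv2.resize(b[155:235,185:285],(750,600),interpolation=cv2.INTER_CUBIC)[:,:,::-1])
E
```

```text
clock: 4.2
tcp_pos: [0.5686, -0.1009, 0.1564]
eef_rot: [[-0.977, -0.211, -0.0], [-0.211, 0.977, 0.0], [0.0, 0.0, -1.0]]
wrist_force: [0.5, 0.3, -1.0]
grip_width: 0.0
grasp_force: 0.0
[ 0.56857089 -0.10083384  0.08375897] [234.62213915 198.46934706]
```

View pics/c2.png

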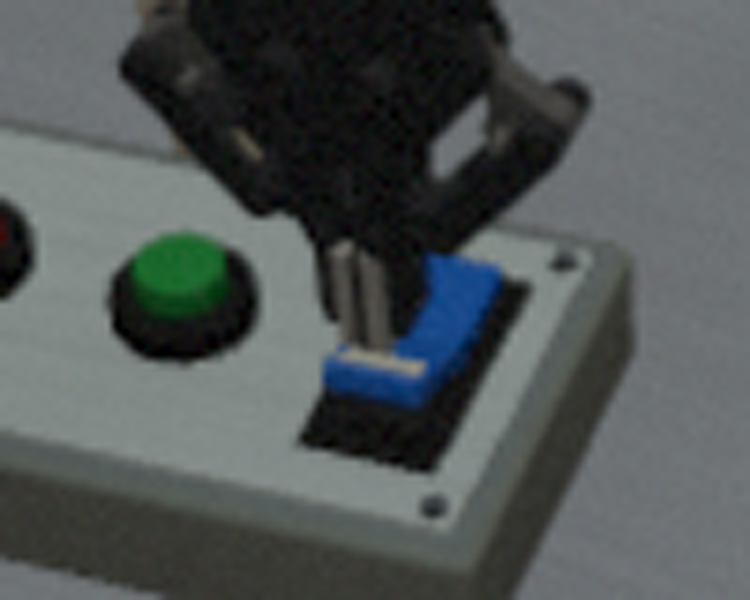

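The tip is over the barred half, at crop (365,340), and perhaps 2–3 mm towards the green button. I'll shift it slightly and press.

```bash
python3 -m jog '[[[0,0,0],[0,0.025,0.04],0],[[0,0,0],[0,0.025,0.08],0],[[0,0,0],[0,0.025,0.12],0],[[0,0,0],[0,0.025,0.15],0],[[0,0,0],[0,0.025,0.18],0],[[0,0,0],[0,0.025,0.2],0],[[0,0,0],[0,0.025,0.21],0],[[0,0,0],[0,0.025,0.21],0]]'
```

```text
clock: 5.05
tcp_pos: [0.5688, -0.0994, 0.1355]
eef_rot: [[-0.978, -0.211, 0.002], [-0.211, 0.978, -0.001], [-0.002, -0.001, -1.0]]
wrist_force: [2.4, 0.5, 6.9]
grip_width: -0.0
grasp_force: 3.4
```

```bash
python3 -m jog '[[[0,0,0],[0,0,0.01],0],[[0,0,0],[0,0,0.015],0],[[0,0,0],[0,0,0.015],0]]'
python3 -m jog '[[[0,0,0],[0,0,-0.3],0],[[0,0,0],[0,0,-0.7],0],[[0,0,0],[0,0,-1],0],[[0,0,0],[0,0,-1],0]]'
python3 - <<'E'
from h import *
b=shot('scene','s3.png')
cv2.imwrite('pics/c3.png',cv2.resize(b[155:235,185:285],(750,600),interpolation=cv2.INTER_CUBIC)[:,:,::-1])
E
```

```text
clock: 5.35
tcp_pos: [0.5688, -0.0994, 0.1354]
eef_rot: [[-0.978, -0.211, 0.002], [-0.211, 0.978, -0.001], [-0.002, -0.002, -1.0]]
wrist_force: [-0.8, 1.3, 15.2]
grip_width: -0.0003
grasp_force: 7.6
clock: 5.75
tcp_pos: [0.569, -0.0997, 0.2367]
eef_rot: [[-0.977, -0.211, 0.005], [-0.211, 0.977, -0.003], [-0.004, -0.003, -1.0]]
wrist_force: [-0.5, -0.2, -0.3]
grip_width: -0.0004
grasp_force: 0.0
```

View pics/c3.png

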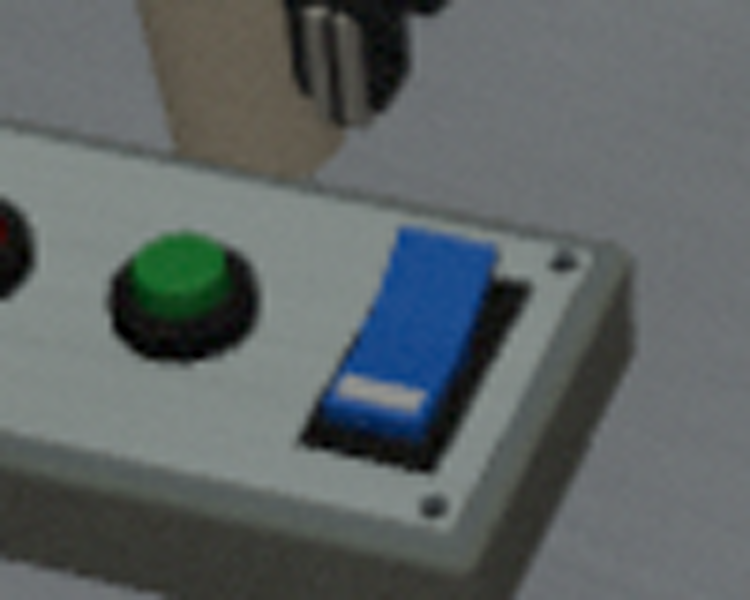

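The rocker now lies level at the barred end (crop (380,395)) and took 15 N against its stop, so it is on. The box has not moved. Next is the vent.

```bash
python3 -m jog '[[[0,0,0],[0,0.3,-0.36],0],[[0,0,0],[0.01,1,-0.36],0],[[0,0,0],[0.01,1,-0.36],0]]'
python3 -m jog '[[[0,0,0],[0.01,1,0],0],[[0,0,0],[0.01,1,0],0],[[0,0,0],[0.01,1,0],0]]'
python3 -m jog '[[[0,0,0],[0.01,1,0],0],[[0,0,0],[0.01,1,0],0],[[0,0,0],[0.01,1,0],0]]'
python3 -m jog '[[[0,0,0],[0.01,0.4,0],0],[[0,0,0],[0.01,0.62,0],0],[[0,0,0],[0.01,0.62,0.1],0],[[0,0,0],[0.01,0.62,0.1],0]]'
python3 - <<'E'
from h import *
s=manip.sense(); p=s['tcp_pos']+np.array(s['eef_rot'])[:,2]*manip.finger_overhang
print(p,proj('scene',p))
b=shot('scene','s4.png')
cv2.imwrite('pics/c4.png',cv2.resize(b[165:245,370:470],(750,600),interpolation=cv2.INTER_CUBIC)[:,:,::-1])
E
```

```text
clock: 6.1
tcp_pos: [0.5431, 0.0014, 0.2679]
eef_rot: [[-0.977, -0.212, -0.006], [-0.212, 0.977, 0.002], [0.006, 0.003, -1.0]]
wrist_force: [1.0, 0.3, -1.1]
grip_width: -0.0
grasp_force: 0.0
clock: 6.4
tcp_pos: [0.5196, 0.1009, 0.2669]
eef_rot: [[-0.976, -0.217, -0.009], [-0.217, 0.976, 0.002], [0.008, 0.004, -1.0]]
wrist_force: [-0.2, -0.5, -0.3]
grip_width: -0.0
grasp_force: 0.0
clock: 6.7
tcp_pos: [0.4989, 0.1973, 0.2674]
eef_rot: [[-0.976, -0.217, -0.006], [-0.217, 0.976, 0.0], [0.006, 0.002, -1.0]]
wrist_force: [-0.3, 0.4, -0.8]
grip_width: -0.0001
grasp_force: 0.0
clock: 7.1
tcp_pos: [0.4867, 0.2526, 0.2568]
eef_rot: [[-0.977, -0.211, -0.005], [-0.211, 0.977, -0.003], [0.006, -0.001, -1.0]]
wrist_force: [-0.3, -0.2, -0.5]
grip_width: -0.0002
grasp_force: 0.0
[0.4863236  0.25243266 0.18422586] [422.21257113 196.11226274]
```

View pics/c4.png

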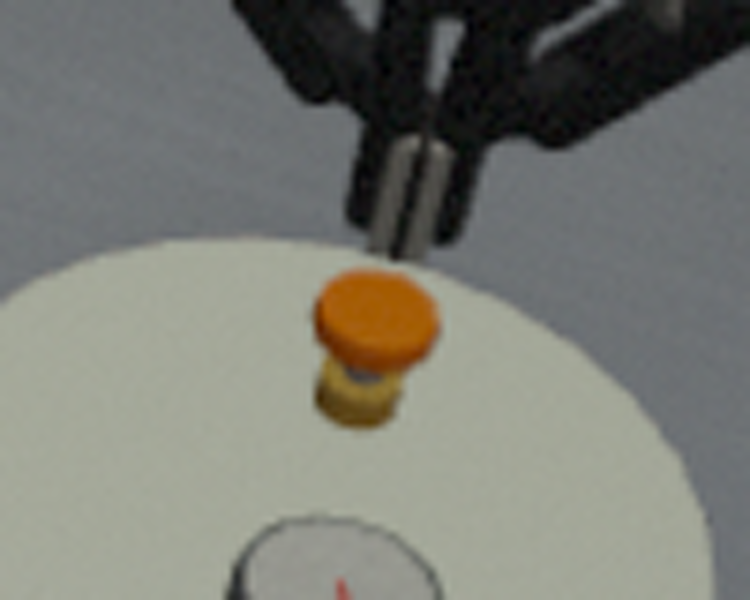

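The orange cap's top is centred at about (420,207) and the tip is just behind and above it. I'll shift 3 mm towards +x and push down.

```bash
python3 -m jog '[[[0,0,0],[-0.03,0.01,0.08],0],[[0,0,0],[-0.03,0.01,0.14],0],[[0,0,0],[-0.03,0.01,0.18],0],[[0,0,0],[-0.03,0.01,0.22],0],[[0,0,0],[-0.03,0.01,0.26],0],[[0,0,0],[-0.03,0.01,0.28],0],[[0,0,0],[-0.03,0.01,0.3],0],[[0,0,0],[-0.03,0.01,0.3],0]]'
python3 -m jog '[[[0,0,0],[0,0,0.01],0],[[0,0,0],[0,0,0.01],0],[[0,0,0],[0,0,0.01],0]]'
```

```text
clock: 7.95
tcp_pos: [0.4906, 0.2556, 0.2294]
eef_rot: [[-0.978, -0.211, 0.0], [-0.211, 0.978, -0.0], [-0.0, -0.0, -1.0]]
wrist_force: [-0.5, -1.9, 1.8]
grip_width: -0.0
grasp_force: 0.6
clock: 8.25
tcp_pos: [0.4906, 0.2556, 0.2286]
eef_rot: [[-0.977, -0.211, 0.0], [-0.211, 0.977, -0.0], [-0.0, -0.0, -1.0]]
wrist_force: [-0.1, -1.4, 2.5]
grip_width: 0.0001
grasp_force: 1.7
```

```bash
python3 -m jog '[[[0,0,0],[0,0,0.01],0],[[0,0,0],[0,0,0.02],0],[[0,0,0],[0,0,0.025],0],[[0,0,0],[0,0,0.025],0]]'
```

```text
clock: 8.65
tcp_pos: [0.4906, 0.2556, 0.2265]
eef_rot: [[-0.977, -0.211, 0.0], [-0.211, 0.977, -0.0], [-0.0, -0.0, -1.0]]
wrist_force: [-0.9, -2.6, 7.9]
grip_width: -0.0
grasp_force: 3.9
```

```bash
python3 -m jog '[[[0,0,0],[0,0,0.01],0],[[0,0,0],[0,0,0.01],0],[[0,0,0],[0,0,0.01],0]]'
python3 -m jog '[[[0,0,0],[0,0,-0.2],0],[[0,0,0],[0,0,-0.41],0],[[0,0,0],[0,0,-0.41],0]]'
python3 - <<'E'
from h import *
b=shot('scene','s5.png')
cv2.imwrite('pics/c5.png',cv2.resize(b[165:245,370:470],(750,600),interpolation=cv2.INTER_CUBIC)[:,:,::-1])
E
```

```text
clock: 8.95
tcp_pos: [0.4907, 0.2556, 0.2264]
eef_rot: [[-0.977, -0.211, 0.001], [-0.211, 0.977, 0.0], [-0.001, -0.0, -1.0]]
wrist_force: [-2.4, -3.2, 13.2]
grip_width: 0.0001
grasp_force: 6.5
clock: 9.25
tcp_pos: [0.4919, 0.2565, 0.2679]
eef_rot: [[-0.978, -0.211, 0.005], [-0.211, 0.978, 0.003], [-0.006, 0.001, -1.0]]
wrist_force: [0.5, -0.2, 0.8]
grip_width: -0.0003
grasp_force: 0.0
```

View pics/c5.png

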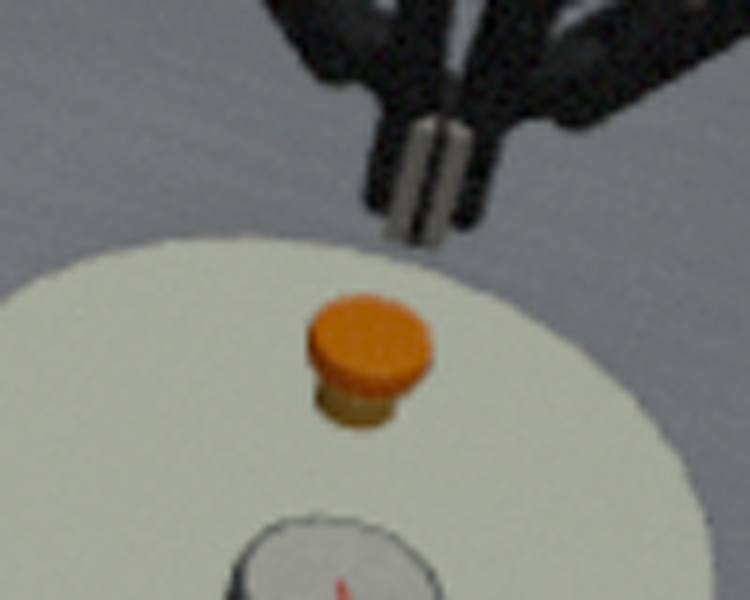

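The cap has dropped to its stop (crop (370,335), was 312; tip at 154 mm, 13 N). Now over to the green button.

```bash
python3 -m jog '[[[0,0,0],[0.05,-1,0],0],[[0,0,0],[0.05,-1,0],0],[[0,0,0],[0.05,-1,0],0]]'
python3 -m jog '[[[0,0,0],[0.05,-1,0],0],[[0,0,0],[0.05,-1,0],0],[[0,0,0],[0.05,-1,0],0]]'
python3 -m jog '[[[0,0,0],[0.05,-1,0],0],[[0,0,0],[0.05,-1,0],0],[[0,0,0],[0.05,-1,0],0]]'
python3 -m jog '[[[0,0,0],[0.05,-1,0],0],[[0,0,0],[0.05,-1,0],0],[[0,0,0],[0.05,-1,0],0]]'
python3 -m jog '[[[0,0,0],[0,-0.355,0.2],0],[[0,0,0],[0,-0.355,0.6],0],[[0,0,0],[0,-0.355,1],0],[[0,0,0],[0,-0.355,1],0],[[0,0,0],[0,-0.355,1],0]]'
python3 - <<'E'
from h import *
s=manip.sense(); p=s['tcp_pos']+np.array(s['eef_rot'])[:,2]*manip.finger_overhang
print(p,proj('scene',p))
b=shot('scene','s6.png')
cv2.imwrite('pics/c6.png',cv2.resize(b[150:230,165:265],(750,600),interpolation=cv2.INTER_CUBIC)[:,:,::-1])
E
```

```text
clock: 9.6
tcp_pos: [0.5074, 0.1524, 0.2645]
eef_rot: [[-0.979, -0.205, -0.002], [-0.205, 0.979, -0.002], [0.002, -0.001, -1.0]]
wrist_force: [0.6, 0.7, -0.6]
grip_width: 0.0001
grasp_force: 0.0
clock: 9.9
tcp_pos: [0.5243, 0.0537, 0.2648]
eef_rot: [[-0.979, -0.205, 0.0], [-0.205, 0.979, -0.001], [-0.0, -0.001, -1.0]]
wrist_force: [1.0, 0.9, 0.3]
grip_width: 0.0
grasp_force: 0.0
clock: 10.2
tcp_pos: [0.5408, -0.0449, 0.2651]
eef_rot: [[-0.979, -0.205, 0.002], [-0.205, 0.979, -0.002], [-0.001, -0.002, -1.0]]
wrist_force: [0.8, 0.0, -1.2]
grip_width: -0.0001
grasp_force: 0.0
clock: 10.5
tcp_pos: [0.5572, -0.1437, 0.2652]
eef_rot: [[-0.979, -0.206, 0.003], [-0.206, 0.979, -0.002], [-0.002, -0.003, -1.0]]
wrist_force: [0.4, 0.4, 0.3]
grip_width: 0.0001
grasp_force: 0.0
clock: 11.0
tcp_pos: [0.5625, -0.1725, 0.1651]
eef_rot: [[-0.977, -0.212, -0.003], [-0.212, 0.977, 0.002], [0.002, 0.002, -1.0]]
wrist_force: [-0.1, -0.2, 1.2]
grip_width: -0.0004
grasp_force: 0.0
[ 0.56231116 -0.17234031  0.09253033] [207.9307891  182.39609669]
```

View pics/c6.png

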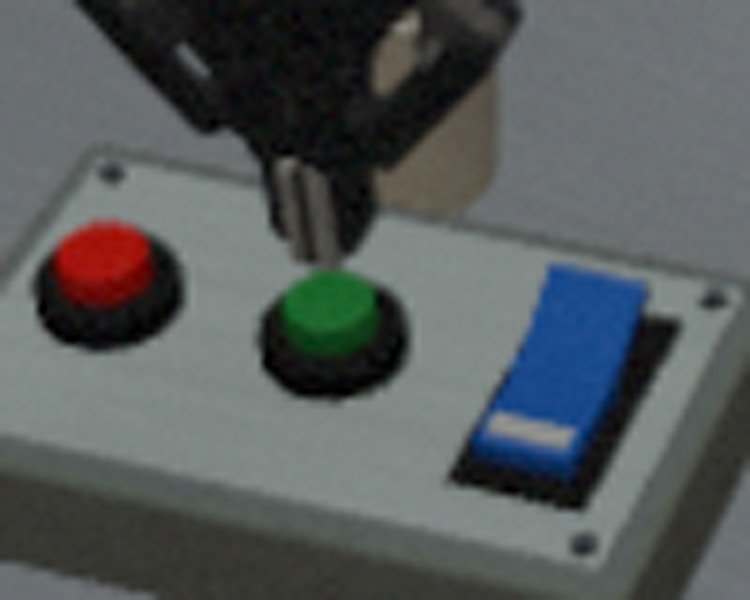

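The tip stands directly above the green button (crop (330,300)), well clear of red. I'll press to just above the collar's level.

```bash
python3 -m jog '[[[0,0,0],[0,-0.01,0.1],0],[[0,0,0],[0,-0.01,0.18],0],[[0,0,0],[0,-0.01,0.22],0],[[0,0,0],[0,-0.01,0.26],0],[[0,0,0],[0,-0.01,0.28],0],[[0,0,0],[0,-0.01,0.295],0],[[0,0,0],[0,-0.01,0.3],0],[[0,0,0],[0,-0.01,0.3],0],[[0,0,0],[0,-0.01,0.305],0],[[0,0,0],[0,-0.01,0.305],0]]'
```

```text
clock: 12.05
tcp_pos: [0.5632, -0.1752, 0.1384]
eef_rot: [[-0.978, -0.211, 0.001], [-0.211, 0.978, -0.0], [-0.001, -0.001, -1.0]]
wrist_force: [-3.7, 2.8, 18.2]
grip_width: 0.0002
grasp_force: 9.1
```

Contact stopped at 65.8 mm with 18 N, which is higher than fully in. I'll look before pushing harder.

```bash
python3 - <<'E'
from h import *
s=manip.sense(); print(s['wrist_force'],s['wrist_torque'],s['tcp_pos'],s['joint_torque'])
b=shot('scene','s7.png')
cv2.imwrite('pics/c7.png',cv2.resize(b[150:230,165:265],(750,600),interpolation=cv2.INTER_CUBIC)[:,:,::-1])
E
```

```text
[-3.66676843  2.76001212 18.24183728] [0.52768907 0.64870067 0.01787849] [ 0.56322399 -0.17519469  0.13839249] [-8.62328634e-01 -3.55258763e+01 -1.04060206e+01 -1.27970888e-01
 -1.36302475e+00 -1.02277128e-03]
```

View pics/c7.png

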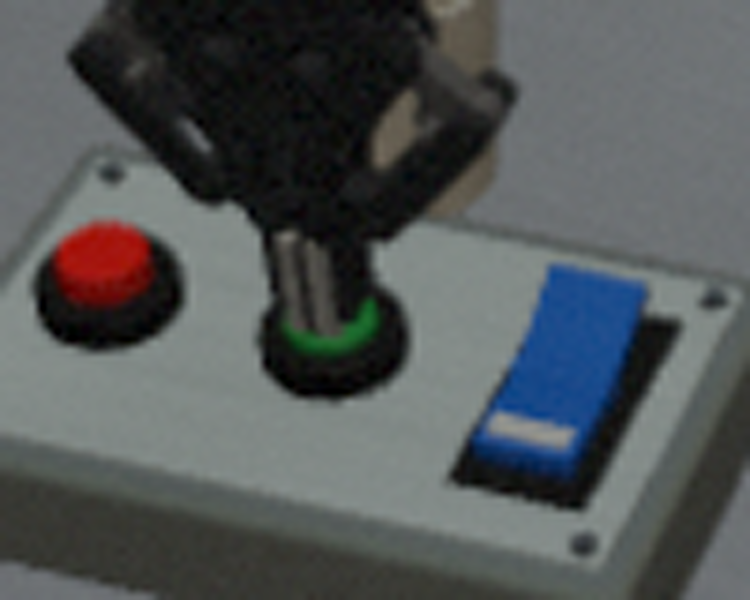

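The tip is central on the button, which looks largely depressed; red and the box are undisturbed. I'll back off in small steps to read force against height.

```bash
for i in 1 2 3 4 5 6; do python3 -m jog '[[[0,0,0],[0,0,-0.01],0],[[0,0,0],[0,0,-0.01],0]]' | grep -E 'tcp|wrist'; done
```

```text
tcp_pos: [0.5632, -0.1752, 0.1385]
wrist_force: [-2.6, 2.6, 13.3]
tcp_pos: [0.5632, -0.1752, 0.1386]
wrist_force: [-1.7, 2.1, 8.4]
tcp_pos: [0.5632, -0.1752, 0.1389]
wrist_force: [-0.7, 1.0, 3.6]
tcp_pos: [0.5632, -0.1752, 0.1395]
wrist_force: [0.7, 2.9, 3.8]
tcp_pos: [0.5632, -0.1752, 0.1404]
wrist_force: [0.8, 2.3, 3.1]
tcp_pos: [0.5631, -0.1753, 0.1414]
wrist_force: [0.7, 1.2, 2.4]
```

There is a spring region of about 0.7 N/mm reaching about 4 N, then a hard stop, which is what fully in should feel like. Continuing up shows where contact ends, and so the travel.

```bash
for i in 1 2 3 4 5 6; do python3 -m jog '[[[0,0,0],[0,0,-0.01],0],[[0,0,0],[0,0,-0.01],0]]' | grep -E 'tcp|wrist'; done
```

```text
tcp_pos: [0.5631, -0.1754, 0.1424]
wrist_force: [0.6, 0.9, 1.4]
tcp_pos: [0.563, -0.1754, 0.1434]
wrist_force: [1.0, 0.5, 1.8]
tcp_pos: [0.563, -0.1754, 0.1445]
wrist_force: [1.0, 0.9, 1.8]
tcp_pos: [0.5627, -0.1753, 0.1453]
wrist_force: [-0.4, 0.2, 0.7]
tcp_pos: [0.5629, -0.1753, 0.1464]
wrist_force: [0.5, 0.1, -0.3]
tcp_pos: [0.563, -0.1753, 0.1475]
wrist_force: [0.9, -0.3, 0.5]
```

Contact ended at about 145 mm TCP height, so the button travelled its full 6 mm and has come back. I'll retreat straight up and make a final check.

```bash
python3 -m jog '[[[0,0,0],[0,0,-0.5],0],[[0,0,0],[0,0,-1],0],[[0,0,0],[0,0,-1],0],[[0,0,0],[0,0,-1],0],[[0,0,0],[0,0,-1],0]]'
python3 - <<'E'
from m import *
b=shot('scene','s8.png'); a=cv2.imread('pics/scene0.png')[:,:,::-1]
for k in C: print(k,cen(a,R['scene'][k],*C[k]),cen(b,R['scene'][k],*C[k]))
print('diff box', [np.abs(a[200:242,150:222].astype(int)-b[200:242,150:222]).mean()])
cv2.imwrite('pics/c8.png',cv2.resize(b[130:290,140:480],(800,376),interpolation=cv2.INTER_CUBIC)[:,:,::-1])
E
```

```text
clock: 15.0
tcp_pos: [0.5622, -0.1748, 0.2464]
eef_rot: [[-0.978, -0.211, -0.002], [-0.211, 0.978, 0.001], [0.002, 0.002, -1.0]]
wrist_force: [-0.4, 0.5, -0.3]
grip_width: -0.0002
grasp_force: 0.0
green (array([208.515625 , 191.5546875]), np.int32(128)) (array([208.53846154, 191.47692308]), np.int32(130))
red (array([178.23636364, 184.79090909]), np.int32(110)) (array([178.34545455, 184.67272727]), np.int32(110))
orange (array([419.81818182, 207.27878788]), np.int32(165)) (array([418.78488372, 211.02906977]), np.int32(172))
blue (array([240.67153285, 198.40510949]), np.int32(274)) (array([240.08169014, 198.82535211]), np.int32(355))
diff box [np.float64(3.6689814814814814)]
```

View pics/c8.png

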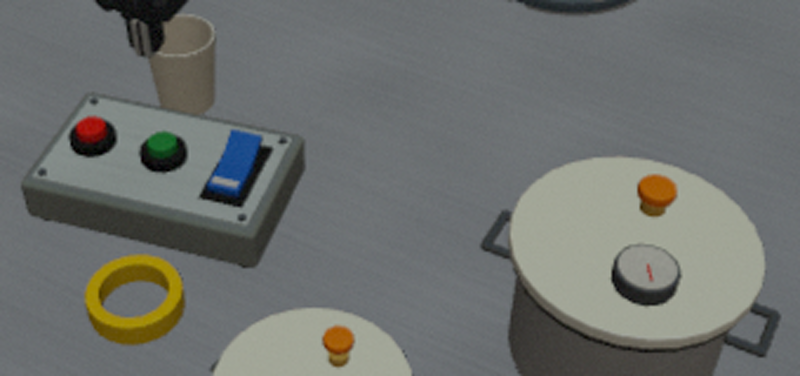

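The view shows the rocker flat at its barred end, green out, and the box, tape and cup unmoved. The vent image shift still needs checking against the expected 8–10 mm.

```bash
python3 - <<'E'
from h import *
d=proj('scene',[.4905,.2545,.164])-proj('scene',[.4905,.2545,.154]); print('px per 10mm',d)
p=[.5632,-.1752,.0658]; e=.011*np.array([.978,.21,0]); print(proj('scene',np.array(p)+e), proj('scene',np.array(p)+e-[0,0,.004]))
for n in ('cup','tape','jar'): print(n,manip.recognise(n,'scene')[:2])
E
```

```text
px per 10mm [ 1.04127227 -4.0017578 ]
[205.91236993 194.8534117 ] [206.12844039 196.22837782]
cup [{'bbox': [205.3, 137.4, 232.9, 179.2], 'score': 0.94}, {'bbox': [225.5, 184.6, 250.7, 211.7], 'score': 0.63}]
tape [{'bbox': [175.6, 238.0, 219.4, 278.1], 'score': 0.73}]
jar [{'bbox': [363.0, 301.8, 400.9, 360.1], 'score': 0.88}]
```

The vent moved 9.4 mm by the image and ended at its stop. The arm is clear, so I'm handing in.

```bash
python3 -c "
from workcell import manip
print(manip.close_job())"
```

```text
the job is handed in; nothing more can be done
None
```

The job is handed in, with no verdict returned: rocker on, then vent shut, then green pressed its full 6 mm and released, all in order; red and the loose items looked unmoved and the arm finished clear (green bottomed about 4 mm higher than its stated height, unexplained).

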